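# Clamp the vent cap onto the vessel port

### The job

The steel vent cap has been set loosely on the flange of the upright port. Swing the open hinged half of the clamp ring round both flanges until it meets the sprung pin, then swing the latch lever fully home, over the nose on the ring's end, so that the ring stays shut around the cap. Do it gently: the fingers should never bear on anything with more than about 20 newtons, gripping included, and the other things on the bench should stay where they are.

Things in the scene. Friction and masses are not known exactly. Their poses are not given: they have to be found in the camera images.
- seat (a point): Top centre of the gasket on the upright port: a steel tube (flange 62 mm across) on a 160 x 150 x 12 mm base plate; 114 mm above the bench, z up. A clamp ring (inner radius 34.5, outer 43, 102 to 126 mm above the bench, inward lips) surrounds it: fixed half on the +x side, hinged half on the -x side, hinge at +y, latch at -y. x and y below are in this frame, heights above the bench.
- hinge_mark (a point): Where the ring's vertical hinge axis nominally is: x 0, y 50 mm, 126 mm high (top of the ring). This and the other marks are fixed to the stand. The clamp (both halves and latch as one) was set up by hand with play and stands fixed up to 2.5 mm in x and y and up to 0.16 rad in yaw (about the port's axis) off them, differently each time: find the true contact by feel.
- ring (a joint): Angle (rad) of the hinged half ring: 0 shut, positive open (free end swung to -x, clockwise from above), up to 1.5. Stays where left (friction 0.12 N m). Its free end is an ear with a round vertical nose. At about 0.04 rad the ear meets a sprung pin (8 N, then 2.6 N per mm), which pushes it back to about 0.04 when let go; the latch draws it in to about 0.02. Hard stop at -0.02.
- ring_mark (a point): Nominal middle (half-way up) of the hinged half's grip post when the ring is shut (joint 0): x -25, y -31 mm, 142 mm high. The post is an upright round steel pin, 12 mm across, from 126 to 158 mm high, on top of the half ring, 85 mm from the hinge axis. It turns about the hinge with ring. As the ring closes, its wall pushes the loose cap to the middle.
- pivot_mark (a point): Where the latch lever's vertical axis nominally is: x 15, y -65.5 mm, 126 mm high. Under the lever (flat bars at 96 to 100 and 128 to 132 mm high) a vertical roller, 8 mm thick, 40 mm from the axis, rides over the nose on the ring's ear. If the ring stands open by more than about 0.05 rad the roller jams on the nose.
- latch (a joint): Angle (rad) of the latch lever: 0 fully home (stop), positive open, counter-clockwise from above, up to 2.0. Stays where left (friction 0.11 N m). With the ring resting on the sprung pin, the roller meets the nose at about 0.37 rad; pushing on slowly takes about 6 to 12 N at the post at first, fading to nothing at about 0.1 rad, where the lever goes over centre and on to its stop.
- latch_mark (a point): Nominal middle (half-way up) of the latch lever's grip post when the latch is home (joint 0): x -55, y -78 mm, 150 mm high. The post is an upright round steel pin, 12 mm across, from 132 to 166 mm high, 71 mm from the latch axis. It turns about that axis with latch.
- cap_mid (a point): Centre of the flange (64 mm across, 6 mm thick) of the loose steel vent cap, which has a neck 32 mm across and is 43 mm high in all; this point is 3 mm above its underside, on its axis. At the start it lies flat on the gasket, 6 to 10 mm off the middle towards the open half of the ring.
- gasket_mid (a point): Spare black rubber gasket, flat ring 64 mm across, 5 mm thick, lying near the stand; its centre. Leave it alone.
- spanner_mid (a point): Steel spanner, 150 mm long, lying near the stand; about its middle. Leave it alone.
- spare_cap_mid (a point): Small spare steel blanking cap, 50 mm across, 20 mm high, on the bench; its centre. Leave it alone.
- bottle_a_mid (a point): Larger glass bottle, 80 mm across, 170 mm high; half-way up. Leave it alone.
- bottle_b_mid (a point): Smaller glass bottle, 64 mm across, 130 mm high; half-way up. Leave it alone.
- beaker_mid (a point): Empty glass beaker, 70 mm across, 90 mm high; half-way up. Leave it alone.
- meter_mid (a point): Black handheld meter, 100 x 70 x 30 mm, lying on the bench; its centre. Leave it alone.
Things that resemble listed ones, but are neither listed nor needed, are in the scene too. Leave any purple look-alike of the part that bears cap_mid alone.

How it is judged (in metres and radians):
On the way, in this order (a step that is already met when the one before it is completed fails the run):
1. the hinged half ring is swung shut as far as the sprung pin, with the latch still open (value of joint ring below 0.055 rad and value of joint latch above 0.5 rad), for 0.2 s.
2. the latch is swung home over the nose (value of joint latch below 0.03 rad and value of joint ring below 0.035 rad), for 0.2 s.
At the end, for the whole second after the job is handed in: The ring is shut (joint below 0.035 rad) and the latch home (below 0.03 rad) by themselves, with the cap flat on the gasket inside the ring (flange centre within 9 mm of the port's axis and 3 mm in height, tilt below 0.06 rad) (all of step 2 and horizontal distance between cap_mid and seat below 0.009 m and z of cap_mid in the frame of seat between 0 and 0.006 m and angle between cap_mid's own z axis and vertical below 0.06 rad); the robot touches nothing.
It fails at once if the fingers bear on anything with more than 28 N (contact force between the fingers and anything else above 28 N).
It fails at once if a bystander is moved by more than 25 mm (distance of any of gasket_mid, spanner_mid, spare_cap_mid, bottle_a_mid, bottle_b_mid, beaker_mid, meter_mid from where it was at the start of the episode above 0.025 m).
It fails at once if the cap is tipped or knocked off (angle between cap_mid's own z axis and vertical above 0.3 rad or horizontal distance between cap_mid and seat above 0.03 m).
It also fails if it takes over 54 s, if anything falls off the work surface, if the arm or the gripper's body presses on something with over 40 N, if the wrist force passes 120 N, or if a joint passes its speed limit or range.

### The arm

A 6-joint arm with a two-finger parallel gripper is mounted at the origin on the work surface. World frame = base frame: x ahead of the robot, y to its left, z up, the work surface at z = 0. Lengths are in m, angles in degrees, forces in N, time in s.
With the tool pointing down it reaches from about 0.275 to 0.725 m from the base axis. Payload 15.9 kg.
Tool frame: the origin (TCP) lies midway between the tips of the shut fingers; the grasp point (between the pads) lies 19 mm behind it (manip.tcp_to_grasp is the distance from the TCP to the grasp point, in m); z points along the fingers, x is the direction in which the jaws open and shut, and the axes are right-handed (so a half turn about z gives the same grasp; the last joint's range is limited). The gripper opens to 85 mm and grips with 20 to 120 N. Pads are 22 mm wide; open, the fingers measure 114 mm over their backs; the gripper's body (76 mm by 85 mm) begins 54 mm behind the grasp point. The pads swing forward as they close: fully open they stand 13 mm farther back than shut.
Start: joints at [74.771, 12.198, -1.971, 75.831, 0, 90], TCP at [0.131, 0.482, 0.231] pointing down, gripper open.
Joint ranges: [-170.91, 170.91], [-42.67, 98.43], [-65.05, 77.54], [-120.47, 116.71], [-90, 82.35], [-180, 180]. Speed limits (degrees/s): [108.29, 108.29, 136.94, 147.25, 180, 180].

### API

Orientations are given as [roll, pitch, yaw] about the fixed x, y, z axes, in that order (R = Rz(yaw) Ry(pitch) Rx(roll)).
In Python, from plant import manip gives the robot as it stands. The module is installed in compiled form; this text tells all that it offers.
- The arm moves only by the tool play_rows, never from a script. Its argument "commands" is a list that holds one entry, the list of rows, each a list of 5 numbers: the opening, from 0 (shut) to 1 (fully open), then the shift along the tool's x, y, z in mm, then the turn about the tool's z in degrees. In form: [[[grip, x, y, z, yaw], ...]]. A call has 1 to 20 rows; each row shifts and turns the pose as measured when the row begins, along the tool's axes as they then stand; what a row does not reach is not made up. A row lasts 1/8 s, in which the tool goes at most 62.5 mm and 10.7 degrees, less where a joint would pass 70% of its speed; a pose out of reach is approached as far as the arm can. A call is refused whole if a number of a shift passes 62.5 or a number of a turn 10.7, either way. A call with a gripper value outside its range is refused whole. The fingers move at their own pace and stop on an object; "newtons" is the grip in N (left out, the last holds). Time passes only in rows, so rows that do not move let the fingers close. It gives the time, the measured TCP pose, the force and the opening at its end, in the units of the state.
- manip.get_state(): the state, without advancing time (a new reading comes with each control period).
- manip.capture(name): name is "scene" or "top" or "wrist"; returns a dict with "img" (420x560x3 uint8, red, green, blue), "depth" (420x560 float32, m along the optical axis (not along the pixel's ray), 0 where there is no reading), "intrinsics" (3x3 intrinsics, pixels), "dist_coeffs" ([k1, k2, p1, p2, k3] as OpenCV has them; the pictures are not rectified), "xyz" and "orientation" of the camera in the world; the wrist camera has in their place "mount" (4x4, takes a point from camera to tool coordinates, whose origin is the TCP and whose axes are the tool frame's). Camera axes: x right, y up, looking along -z (the intrinsics and any distortion apply to the point x, -y, -z); pixel columns grow to the right and rows downward; lengths in m; the calibration is good to about 2 mm. A picture is of the moment at which its call begins: read the wrist's pose just before it.
- manip.job_done(): hands the job in, once; it reports no verdict.
The state is a dict: "clock": time; "q": joint angles; "qd": joint speeds; "joint_efforts": joint torques, N m; "ee_pos": TCP position; "eef_rot": TCP orientation; "contact_force": force on the tool from outside, world axes, zero at the start; "moment": the same for the moment, N m; "opening": finger opening in m.
Only numpy, scipy, OpenCV 4.12 (cv2) and the standard library are available. Lean on these libraries where they do the work, as an engineer would, in place of code of your own. Each camera call takes 0.05 s, during which the arm holds its last target.

## Working session

There is one attempt and no reset: what is moved stays moved. The work goes in short steps, Python scripts to look and compute and a tool call to move; the robot and the scene stay as the last step left them, time stands still between calls to the robot, and variables do not carry over. Pictures are saved under pics/ and viewed, and the job is handed in when it is done.

Besides the shell and the picture viewer there is one more tool, called by a JSON object that holds its "op" and its "data", one argument or row to a line. play_rows: Moves the arm, as the interface text tells. Its arguments: {"type":"object","properties":{"commands":{"type":"array","items":{"type":"array","items":{"type":"array","items":{"type":"number"}}}},"newtons":{"type":"number"}},"required":["commands"]}

```bash
mkdir -p pics; cat > h.py <<'E'
import numpy as np,cv2
from scipy.spatial.transform import Rotation as R
from plant import manip
def cap(n,f=None):
    s=manip.get_state(); c=manip.capture(n)
    if f: cv2.imwrite('pics/'+f,c['img'][:,:,::-1])
    c['s']=s
    np.savez('last_'+n+'.npz',**{k:v for k,v in c.items() if k!='s'},ep=s['ee_pos'],er=s['eef_rot'])
    return c
def pose(c):
    if 'mount' in c:
        T=np.eye(4);er=c['er'] if 'er' in c else c['s']['eef_rot'];ep=c['ep'] if 'ep' in c else c['s']['ee_pos']
        T[:3,:3]=R.from_euler('xyz',er,degrees=True).as_matrix();T[:3,3]=ep
        return T@np.array(c['mount'])
    o=np.array(c['orientation']);T=np.eye(4)
    T[:3,:3]=o if o.shape==(3,3) else R.from_euler('xyz',o,degrees=True).as_matrix()
    T[:3,3]=c['xyz'];return T
def rays(c,uv):
    p=cv2.undistortPoints(np.array(uv,float).reshape(-1,1,2),np.array(c['intrinsics']),np.array(c['dist_coeffs']))[:,0]
    T=pose(c);d=np.c_[p[:,0],-p[:,1],-np.ones(len(p))]
    return T[:3,3],d@T[:3,:3].T
def atz(c,uv,z):
    o,d=rays(c,uv);t=(z-o[2])/d[:,2];return o+d*t[:,None]
def cloud(c):
    h,w=c['depth'].shape;u,v=np.meshgrid(np.arange(w),np.arange(h))
    o,d=rays(c,np.c_[u.ravel(),v.ravel()])
    return (o+d*c['depth'].reshape(-1,1)).reshape(h,w,3)
def proj(c,P):
    T=np.linalg.inv(pose(c));q=np.atleast_2d(P)@T[:3,:3].T+T[:3,3];q=q*[1,-1,-1]
    return cv2.projectPoints(q,np.zeros(3),np.zeros(3),np.array(c['intrinsics']),np.array(c['dist_coeffs']))[0][:,0]
E
python3 - <<'E'
from h import *
s=manip.get_state();print(s)
for n in('scene','top','wrist'):
    c=cap(n,n+'0.png');print(n,c.get('xyz'),c.get('orientation'),c.get('mount'),c['intrinsics'],c['dist_coeffs'])
E
```

```text
{'clock': 0.0, 'q': array([ 7.47716209e+01,  1.22244919e+01, -2.00991684e+00,  7.58304068e+01,
       -9.66008378e-04,  9.00009173e+01]), 'qd': array([ 0.01710363, -0.04903196, -0.00362786, -0.00693842, -0.01743019,
       -0.01235733]), 'joint_efforts': array([ 7.88525140e-04, -6.86158061e+01,  4.87118876e+01,  1.73175865e-02,
        1.05261984e-04,  1.69287722e-05]), 'ee_pos': array([0.13124751, 0.4821069 , 0.23080726]), 'eef_rot': array([1.79999033e+02, 6.48154877e-02, 7.47707036e+01]), 'contact_force': array([0.04430959, 0.04430226, 0.24553138]), 'moment': array([-0.01769971, -0.0193494 , -0.00169765]), 'opening': 0.08532740276587106}
scene [ 1.0290062  -0.8239756   0.88724844] [51.84732487  1.19305821 25.77981667] None [[533.99954878   0.         273.41410816]
 [  0.         533.99954878 215.2843547 ]
 [  0.           0.           1.        ]] [0.01336808 0.         0.         0.         0.        ]
top [0.46213542 0.01447049 1.14561195] [  7.03567644   0.96022665 -90.41081923] None [[450.93467525   0.         277.14696692]
 [  0.         450.93467525 210.13685653]
 [  0.           0.           1.        ]] [0.02999822 0.         0.         0.         0.        ]
wrist None None [[ 9.99999165e-01  4.54564891e-04 -1.21006498e-03 -2.04794411e-04]
 [ 8.14182377e-05 -9.56418985e-01 -2.91997807e-01 -7.49311465e-02]
 [-1.29006107e-03  2.91997464e-01 -9.56418223e-01 -1.42132437e-01]
 [ 0.00000000e+00  0.00000000e+00  0.00000000e+00  1.00000000e+00]] [[375.91638081   0.         280.9556061 ]
 [  0.         375.91638081 210.8846794 ]
 [  0.           0.           1.        ]] [0.00217025 0.         0.         0.         0.        ]
```

View pics/scene0.png

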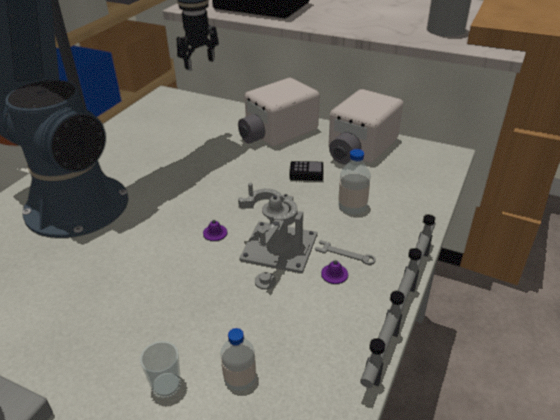

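View pics/top0.png

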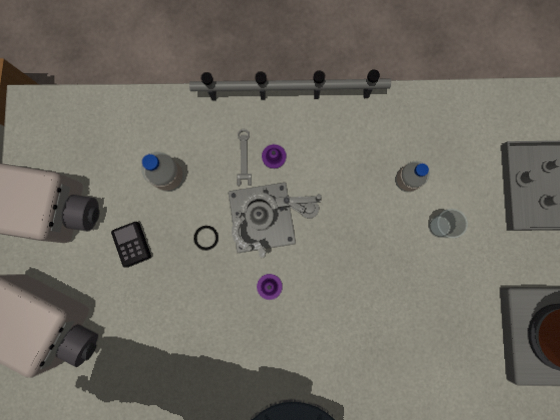

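View pics/wrist0.png

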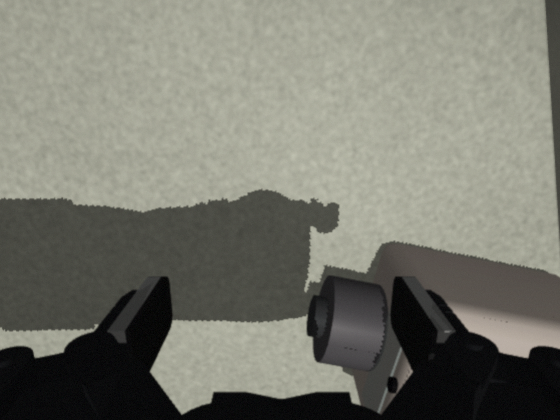

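The top view shows the stand at about (262,216). Purple look-alike caps are at (274,156) and (270,287), and the steel cap is on the port at (259,214). I'll take a close crop and measure heights from depth.

```bash
python3 - <<'E'
from h import *
c=dict(np.load('last_top.npz'))
im=c['img'][160:270,205:345];cv2.imwrite('pics/topcrop0.png',cv2.resize(im,None,fx=5.5,fy=5.5,interpolation=cv2.INTER_CUBIC)[:,:,::-1])
c2=dict(np.load('last_scene.npz'))
im=c2['img'][170:300,220:340];cv2.imwrite('pics/scenecrop0.png',cv2.resize(im,None,fx=4.6,fy=4.6,interpolation=cv2.INTER_CUBIC)[:,:,::-1])
P=cloud(c)
z=P[...,2]
np.set_printoptions(precision=0,suppress=True,linewidth=250)
print((z[178:256:3,225:328:3]*1000).astype(int))
print(atz(c,[[259,214],[318,197],[262,252]],.15)*1000)
E
```

```text
[[  -1   -2    0    0    7    3    8    3    9   -1    3   -3    1   -3    1    0    1   -3   -3   -3    0   -1   -1   -2   -3    0    0    0   -1    1    1   -2    1   -1   -2]
 [   0   -2    0   -3    5    7    0    1    3    1    2    2   -1    0    0   -4   -2   -1   -1    1    0    2   -1    0    2    2    0    1   -1    1   -2    0    0   -1    3]
 [   1   -2   -3    0    6    9    0   -1    8    0    0   -4   -3    1   -3   -1    8    6    8   14   14   -3   -1   -1    0    1    0   -1   -1   -2    3    1    2   -2    0]
 [   2    2    0   -4   -4    0    0    0    0    1    9   12   11    7   12    9   11    9   11   22   10    0   -2    1    0    0   -2    2    0    0    0    0   -1    0    0]
 [  -2    0    2   -1    4   10   12   12   15  117  113  113  113   17    9    5   11   11    8   17   12    1   -2   -1   -4    0    2   -5    3   -6   -2   -1    0   -2   -2]
 [  -3   -5   12   10   12    8   14   11   10  116  125  124  121  126    8    8    8   12    9    9   15   -3   -1    2    2   -1    0    0    0    1   -1    0   -2   -1   -2]
 [  -1    0   13   16   11   11 
[... 2883 characters left out ...]
   8   11   14   12    7   11   10   13   12    5    8   -2    4    2   -2    2   -3   -3    0    2    0    0]
 [   1    2    0   -2   10   10  124  126  158  132  121  123  124   12   12   11    9    0   -1   -3   -2   -5   -1    1    1   -5    1    2   -1    0   -2    0    0   -1   -4]
 [  -1   -1   -1    0   12    9   10    7  155  130    9  126  123  126    0    2    0   -2    1    1    0    1   -2    0    0   -1   -2    0   -1    0    1    4   -2   -1    0]
 [   0    0   -2    0   -4   -2    0    2    1   -3   -1    0  125  127    0    0   -2    0   -2    2   -1   -1    1    2   -1    1   -2    0   -2   -2   -1    0   -1    0    0]]
[[577.  71. 150.]
 [614. -61. 150.]
 [493.  64. 150.]]
```

View pics/topcrop0.png

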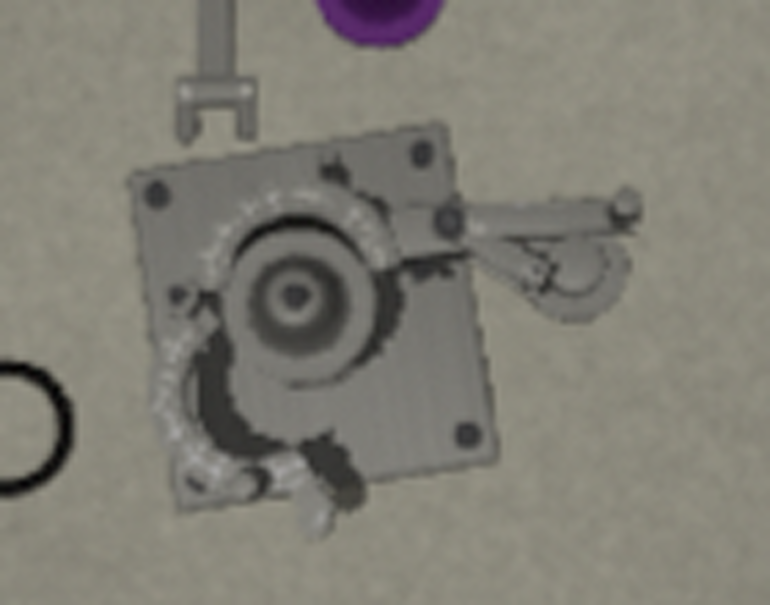

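View pics/scenecrop0.png

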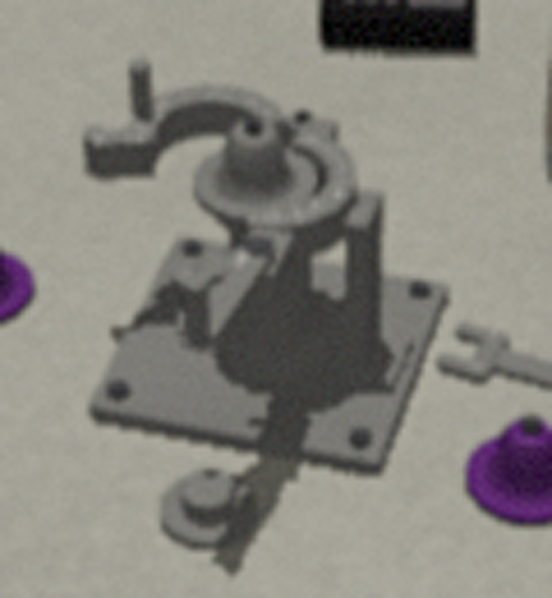

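Candidates:
- **Cap:** steel on the port at top-view (259,214), versus the purple look-alikes at (274,156) and (270,287).
- **Ring post:** crop (245,482), the bright pin on the hinged half.
- **Latch post:** crop (625,208), at the end of the lever.
- **Spare cap:** crop (575,275), on the bench under the lever, to be left alone.

The crops confirm the choice. Next I'll compute the stand pose and the posts.

```bash
python3 - <<'E'
from h import *
from scipy.optimize import least_squares
np.set_printoptions(precision=1,suppress=True)
c=dict(np.load('last_top.npz'))
f=lambda p:[[205+(x+.5)/5.5-.5,160+(y+.5)/5.5-.5] for x,y in p]
C=atz(c,f([(133,172),(442,123),(497,455),(178,510)]),.012)*1000
print(C,C[:,:2].mean(0),[np.linalg.norm(C[i]-C[i-1]) for i in range(4)])
e=(C[0]-C[1])+(C[3]-C[2]);print('yaw of +y minus90',np.degrees(np.arctan2(e[1],e[0]))-90)
print('ringpost',atz(c,f([(247,478)]),.158)*1000,'latchpost',atz(c,f([(625,203)]),.166)*1000,'pivot',atz(c,f([(448,218)]),.132)*1000,'cap',atz(c,f([(295,296)]),.157)*1000)
P=cloud(c)*1000
S=P[205:265,225:330].reshape(-1,3);z=S[:,2]
for lo,hi in((154,160),(160,172)): print(lo,np.median(P.reshape(-1,3)[((P[...,2]>lo)&(P[...,2]<hi)&(abs(P[...,1]-20)<160)&(abs(P[...,0]-570)<120)).ravel()],0),)
print(np.c_[np.argwhere((P[...,2]>154)&(P[...,2]<172)&(abs(P[...,1]-20)<130)&(abs(P[...,0]-570)<120)),P[(P[...,2]>154)&(P[...,2]<172)&(abs(P[...,1]-20)<130)&(abs(P[...,0]-570)<120)]])
E
```

```text
[[652.9 155.5  12. ]
 [674.5  12.   12. ]
 [520.4 -11.6  12. ]
 [496.6 134.   12. ]] [586.1  72.5] [np.float64(157.75154924872524), np.float64(145.09590819279654), np.float64(155.85413865457116), np.float64(147.5741646992663)]
yaw of +y minus90 8.93586523379912
ringpost [[504.6  91.2 158. ]] latchpost [[612.5 -60.3 166. ]] pivot [[612.1  10.2 132. ]] cap [[577.4  72.  157. ]]
154 [505.8  88.  156.7]
160 [611.6 -62.  164.8]
[[194.  319.  618.2 -62.2 164.8]
 [195.  317.  615.9 -57.7 165.4]
 [195.  318.  615.5 -59.7 167.8]
 [195.  319.  615.9 -62.1 165. ]
 [195.  320.  616.1 -64.4 164.1]
 [196.  317.  613.7 -57.7 165.7]
 [196.  318.  613.4 -59.8 167. ]
 [196.  319.  613.6 -62.  165.7]
 [196.  320.  613.8 -64.3 164.3]
 [196.  321.  613.1 -66.2 168.6]
 [197.  316.  612.  -55.7 161.9]
 [197.  317.  611.2 -57.5 167.1]
 [197.  318.  611.5 -59.9 164.9]
 [197.  319.  611.5 -62.1 164.8]
 [197.  320.  612.1 -64.6 161. ]
 [197.  321.  611.6 -66.5 163.9]
 [198.  316.  610.8 -56.2 155.1]
 [198.  317.  609.5 -57.7 163.9]
 [198.  318.  609.3 -59.8 165. ]
 [198.  319.  609.5 -62.1 163.4]
 [198.  320. 
[... 607 characters left out ...]
157.4]
 [215.  259.  573.9  70.3 156.7]
 [246.  248.  505.8  94.6 155.9]
 [246.  249.  505.7  92.3 157.6]
 [246.  250.  505.8  90.3 155.3]
 [247.  247.  503.5  96.6 158.3]
 [247.  248.  503.5  94.5 157.6]
 [247.  249.  503.5  92.3 158.3]
 [247.  250.  503.7  90.4 154. ]
 [247.  251.  503.5  88.  156.5]
 [248.  247.  501.3  96.5 159.8]
 [248.  248.  501.4  94.5 157.6]
 [248.  249.  501.4  92.4 156. ]
 [248.  250.  501.4  90.3 155.8]
 [248.  251.  501.4  88.  156.5]
 [249.  247.  499.3  96.8 156.3]
 [249.  248.  499.1  94.2 160.7]
 [249.  249.  499.2  92.3 157.5]
 [249.  251.  499.1  87.8 159.7]
 [250.  248.  497.   94.5 157.9]
 [250.  249.  497.1  92.5 155.4]
 [250.  250.  497.   90.1 157.6]]
```

```bash
cat >> h.py <<'E'
def plan(target,yaw,n,start=None,grip=None):
    """print rounded rows from the current state to world target mm/yaw deg in n rows"""
    s=manip.get_state();p=np.array(s['ee_pos'])*1000;y=s['eef_rot'][2]
    if start is not None:p,y=np.array(start[0],float),start[1]
    dy=(yaw-y+180)%360-180;d=(np.array(target)-p)/n;out=[]
    for i in range(n):
        a=np.radians(y+dy/n*i);ex=np.array([np.cos(a),np.sin(a)]);ey=np.array([np.sin(a),-np.cos(a)])
        out.append([grip if grip is not None else 0,round(float(d[:2]@ex),1),round(float(d[:2]@ey),1),round(float(-d[2]),1),round(dy/n,1)])
    print(out);return (target,yaw)
E
python3 - <<'E'
from h import *
c=dict(np.load('last_top.npz'));P=cloud(c)*1000
m=(P[...,2]>60)&(P[...,2]<400)&(P[...,1]>200)
print(P[m][:,:2].min(0),P[m].max(0))
m&=(P[...,1]<400);print(P[m].min(0) if m.any() else 0)
w=plan([270,260,300],45,7)
plan([490,122,280],21,8,w)
E
```

```text
[226.17694835 200.00704092] [927.10319055 670.85105239 175.1898178 ]
[652.84045556 200.00704092  60.23246916]
[[0, -25.4, 27.5, -9.9, np.float64(-4.3)], [0, -23.3, 29.3, -9.9, np.float64(-4.3)], [0, -21.1, 30.9, -9.9, np.float64(-4.3)], [0, -18.7, 32.4, -9.9, np.float64(-4.3)], [0, -16.3, 33.7, -9.9, np.float64(-4.3)], [0, -13.7, 34.8, -9.9, np.float64(-4.3)], [0, -11.1, 35.7, -9.9, np.float64(-4.3)]]
[[0, 7.2, 31.6, 2.5, -3.0], [0, 8.9, 31.2, 2.5, -3.0], [0, 10.5, 30.7, 2.5, -3.0], [0, 12.1, 30.1, 2.5, -3.0], [0, 13.7, 29.4, 2.5, -3.0], [0, 15.2, 28.7, 2.5, -3.0], [0, 16.7, 27.9, 2.5, -3.0], [0, 18.1, 26.9, 2.5, -3.0]]
```

{"op": "play_rows", "data": {
  "commands": [
    [[0, -25, 27, -10, -4.3], [0, -23, 29, -10, -4.3], [0, -21, 31, -10, -4.3], [0, -19, 32, -10, -4.3], [0, -16, 34, -10, -4.3], [0, -14, 35, -10, -4.3], [0, -11, 36, -10, -4.3], [0, 7, 32, 2, -3], [0, 9, 31, 2, -3], [0, 11, 31, 2, -3], [0, 12, 30, 2, -3], [0, 14, 29, 2, -3], [0, 15, 29, 2, -3], [0, 17, 28, 2, -3], [0, 18, 27, 2, -3], [0, 0, 0, 0, 0]]
  ],
  "newtons": 20
}}

```text
clock: 2.15
ee_pos: [0.4918, 0.5089, 0.295]
eef_rot: [-178.1, 0.3, 129.1]
contact_force: [1.0, 0.5, -0.2]
opening: 0.0001
```

The turn about the tool's z (which points down) has the opposite sign to world yaw, so I'm correcting the helper. The tool stayed high and clear.

```bash
sed -i 's/round(dy\/n,1)\]/round(float(-dy\/n),1)]/' h.py; python3 - <<'E'
from h import *
s=manip.get_state();print(s['q'],s['eef_rot'])
plan([490,130,300],21,13)
E
```

```text
[ 4.60225969e+01  5.16465984e+01  7.30161374e+01  1.13282679e+02
 -9.79186758e-02  6.97337631e+00] [-178.1128736     0.32936957  129.05628017]
[[0, -22.5, -18.5, -0.4, 8.3], [0, -25.0, -15.0, -0.4, 8.3], [0, -26.9, -11.2, -0.4, 8.3], [0, -28.2, -7.2, -0.4, 8.3], [0, -29.0, -3.1, -0.4, 8.3], [0, -29.1, 1.1, -0.4, 8.3], [0, -28.7, 5.3, -0.4, 8.3], [0, -27.6, 9.4, -0.4, 8.3], [0, -25.9, 13.3, -0.4, 8.3], [0, -23.7, 16.9, -0.4, 8.3], [0, -21.0, 20.2, -0.4, 8.3], [0, -17.9, 23.0, -0.4, 8.3], [0, -14.4, 25.3, -0.4, 8.3]]
```

{"op": "play_rows", "data": {
  "commands": [
    [[0, -22, -18, 2, 8.3], [0, -25, -15, 2, 8.3], [0, -27, -11, 1, 8.3], [0, -28, -7, 1, 8.3], [0, -29, -3, 0, 8.3], [0, -29, 1, 0, 8.3], [0, -29, 5, 0, 8.3], [0, -28, 9, 0, 8.3], [0, -26, 13, 0, 8.3], [0, -24, 17, 0, 8.3], [0, -21, 20, 0, 8.3], [0, -18, 23, 0, 8.3], [0, -14, 25, 0, 8.3], [0, 0, 0, 0, 0]]
  ]
}}

```text
clock: 3.9
ee_pos: [0.4807, 0.1167, 0.2836]
eef_rot: [178.9, 1.5, 18.8]
contact_force: [0.4, -0.2, -0.4]
opening: -0.0001
```

```bash
python3 - <<'E'
from h import *
c=cap('wrist','wrist1.png');s=c['s'];print(s['ee_pos'],s['eef_rot'],s['q'],s['contact_force'])
E
```

```text
[0.48066161 0.11671244 0.28358012] [178.94049606   1.50461033  18.77396642] [14.39550813 12.8238496   6.31124488 84.90674493 -1.17126855 85.62213778] [ 0.37475562 -0.17991707 -0.39038392]
```

View pics/wrist1.png

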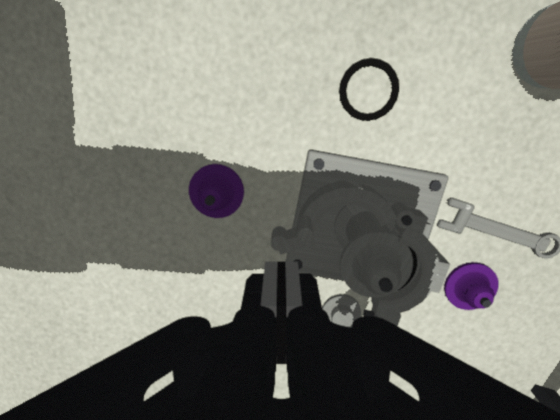

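```bash
python3 - <<'E'
from h import *
np.set_printoptions(precision=1,suppress=True)
c=dict(np.load('last_wrist.npz'))
im=c['img'][140:340,250:470].astype(float);im=np.clip(255*(im/255)**.5*1.1,0,255).astype('uint8')
cv2.imwrite('pics/w1c.png',cv2.resize(im,None,fx=3,fy=3,interpolation=cv2.INTER_CUBIC)[:,:,::-1])
P=cloud(c)*1000
print(P[220,407],atz(c,[[407,220]],.126)*1000,P[285,386],atz(c,[[386,285]],.157)*1000,P[262,298])
E
```

```text
[582.7 124.7 130.3] [[584.6 123.8 126. ]] [579.3  75.  155.9] [[578.8  75.5 157. ]] [531.5   7.9  15.8]
```

View pics/w1c.png

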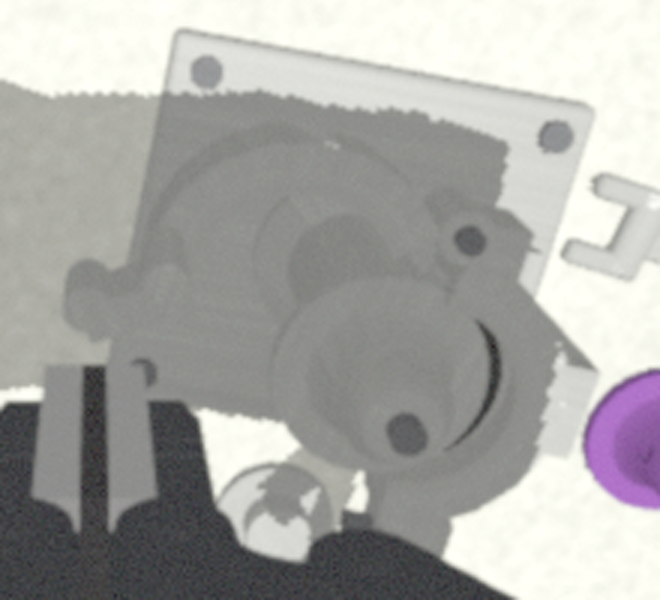

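```bash
python3 - <<'E'
from h import *
np.set_printoptions(precision=1,suppress=True)
c=dict(np.load('last_wrist.npz'))
for P in ([.5015,.0922,.158],[.5015,.0922,.126],[.6115,-.0615,.166]):
    q=proj(c,[P])[0];print(q,(q-[250,140])*3)
D=cloud(c)*1000;m=(D[...,2]>140)&(D[...,2]<165)&(D[...,0]<540)&(D[...,1]>50)
print(m.sum(),np.median(D[m],0) if m.any() else 0, np.argwhere(m).mean(0),D[m].min(0),D[m].max(0))
E
```

```text
[301.2 236.9] [153.7 290.7]
[300.3 222.7] [150.8 248. ]
[360. 431.] [329.9 873. ]
275 [502.4  97.2 156.6] [230.2 304.3] [497.4  89.8 140.3] [508.7 100.9 158.8]
```

{"op": "play_rows", "data": {
  "commands": [
    [[0, 6, -2, 20, 0], [0, 4, 0, 40, -0.6], [0, 2, 0, 40, -0.6], [0, 0, 0, 30, 0], [0, 0, 0, 8, 0], [0, 0, 0, 0, 0]]
  ]
}}

```text
clock: 4.7
ee_pos: [0.4855, 0.1224, 0.139]
eef_rot: [179.0, 1.4, 20.8]
contact_force: [0.3, 0.5, 0.1]
opening: 0.0001
```

```bash
python3 - <<'E'
from h import *
s=manip.get_state();print(s['ee_pos'],s['eef_rot'],s['contact_force'])
E
```

```text
[0.48546818 0.12239089 0.13903733] [179.0353766    1.36405046  20.80727735] [0.28238988 0.51856707 0.10503005]
```

{"op": "play_rows", "data": {
  "commands": [
    [[0, 7, 3, 0, 0], [0, 0, 4, 0, 0], [0, 0, 4, 0, 0], [0, 0, 3, 0, 0]]
  ]
}}

```text
clock: 5.2
ee_pos: [0.4996, 0.1118, 0.1419]
eef_rot: [179.0, 1.1, 20.9]
contact_force: [-0.9, 0.3, -0.1]
opening: 0.0003
```

{"op": "play_rows", "data": {
  "commands": [
    [[0, 0, 3, 0, 0], [0, -1, 6, 0, -4], [0, -1, 6, 0, -4]]
  ]
}}

```text
clock: 5.58
ee_pos: [0.5034, 0.0968, 0.1422]
eef_rot: [179.2, 1.2, 29.1]
contact_force: [-0.3, 2.7, 0.2]
opening: 0.0002
```

{"op": "play_rows", "data": {
  "commands": [
    [[0, -1.5, 7.4, 0.5, -5], [0, -1.5, 7.4, 0.5, -5], [0, -1.5, 7.4, 0.5, -5], [0, -1.5, 7.4, 0.5, -5]]
  ]
}}

```text
clock: 6.08
ee_pos: [0.5166, 0.069, 0.141]
eef_rot: [179.8, 1.3, 49.8]
contact_force: [-0.8, 1.8, 0.8]
opening: -0.0
```

{"op": "play_rows", "data": {
  "commands": [
    [[0, -1, 6, 0.5, -4], [0, -1, 6, 0.5, -4]]
  ]
}}

```text
clock: 6.32
ee_pos: [0.5248, 0.0595, 0.1402]
eef_rot: [180.0, 1.3, 58.1]
contact_force: [-1.0, 2.1, 0.3]
opening: 0.0003
```

{"op": "play_rows", "data": {
  "commands": [
    [[0, -0.6, 3.7, 0.2, -2.5], [0, -0.6, 3.7, 0.2, -2.5], [0, -0.6, 3.7, 0.2, -2.5]]
  ]
}}

```text
clock: 6.7
ee_pos: [0.5337, 0.052, 0.1397]
eef_rot: [-179.8, 1.3, 65.8]
contact_force: [-1.7, 0.6, 1.0]
opening: 0.0001
```

{"op": "play_rows", "data": {
  "commands": [
    [[0, -0.4, 2.2, 0.2, -1.5], [0, -0.4, 2.2, 0.2, -1.5]]
  ]
}}

```text
clock: 6.95
ee_pos: [0.5374, 0.0493, 0.1393]
eef_rot: [-179.7, 1.3, 68.9]
contact_force: [-1.1, 1.3, 0.6]
opening: -0.0002
```

{"op": "play_rows", "data": {
  "commands": [
    [[0, -0.4, 2.2, 0.2, -1.5], [0, -0.4, 2.2, 0.2, -1.5]]
  ]
}}

```text
clock: 7.2
ee_pos: [0.5413, 0.0469, 0.1389]
eef_rot: [-179.6, 1.2, 72.1]
contact_force: [-0.9, 1.2, 1.8]
opening: 0.0
```

{"op": "play_rows", "data": {
  "commands": [
    [[0, -0.4, 2.2, 0.2, -1.5], [0, -0.4, 2.2, 0.2, -1.5]]
  ]
}}

```text
clock: 7.45
ee_pos: [0.5453, 0.0447, 0.1384]
eef_rot: [-179.5, 1.2, 75.3]
contact_force: [-2.0, 1.6, 2.5]
opening: 0.0001
```

{"op": "play_rows", "data": {
  "commands": [
    [[0, -0.3, 1.6, 0.2, -1], [0, -0.3, 1.6, 0.2, -1]]
  ]
}}

```text
clock: 7.7
ee_pos: [0.5485, 0.0432, 0.138]
eef_rot: [-179.5, 1.2, 77.5]
contact_force: [-1.5, 2.0, 1.8]
opening: 0.0
```

{"op": "play_rows", "data": {
  "commands": [
    [[0, -0.2, 1.5, 0.2, -1]]
  ]
}}

```text
clock: 7.82
ee_pos: [0.5498, 0.0426, 0.1377]
eef_rot: [-179.4, 1.2, 78.6]
contact_force: [-10.7, 2.6, 6.8]
opening: 0.0001
```

{"op": "play_rows", "data": {
  "commands": [
    [[0, -0.2, 1.5, 0.2, -1]]
  ]
}}

```text
clock: 7.95
ee_pos: [0.5503, 0.0424, 0.1375]
eef_rot: [-179.3, 1.2, 79.6]
contact_force: [-14.5, 3.9, 12.5]
opening: -0.0001
```

The ring has met the sprung pin: force rose sharply to about 15 N along the push. I'll relieve the pressure and back off.

{"op": "play_rows", "data": {
  "commands": [
    [[0, 0, -0.3, -0.5, 0], [0, 0, -0.5, -0.3, 0]]
  ]
}}

```text
clock: 8.2
ee_pos: [0.5491, 0.0425, 0.1381]
eef_rot: [-179.2, 1.2, 79.7]
contact_force: [0.3, 0.4, 0.1]
opening: -0.0002
```

{"op": "play_rows", "data": {
  "commands": [
    [[0, 0, -3, 0, 0], [0, 0, -8, 0, 0], [0, 0, -14, -10, 0], [0, 0, -14, -20, 0], [0, 0, -10, -40, 0], [0, 0, -10, -40, 0], [0, 0, -10, -20, 0], [0, 0, 0, 0, 0]]
  ]
}}

```text
clock: 9.2
ee_pos: [0.4768, 0.0582, 0.2763]
eef_rot: [-179.4, 1.2, 79.8]
contact_force: [-0.1, -0.1, -1.3]
opening: 0.0
```

```bash
python3 - <<'E'
from h import *
np.set_printoptions(precision=1,suppress=True)
s=manip.get_state();print(s['ee_pos']*1000,s['eef_rot'],s['contact_force'])
c=cap('top','top2.png')
im=c['img'][160:270,205:345];cv2.imwrite('pics/topcrop2.png',cv2.resize(im,None,fx=5.5,fy=5.5,interpolation=cv2.INTER_CUBIC)[:,:,::-1])
D=cloud(c)*1000
for lo,hi,x0,x1,y0,y1 in((150,163,530,575,20,60),(158,172,580,640,-90,-30),(150,163,560,600,60,90)):
    m=(D[...,2]>lo)&(D[...,2]<hi)&(D[...,0]>x0)&(D[...,0]<x1)&(D[...,1]>y0)&(D[...,1]<y1);print(m.sum(),D[m].mean(0))
E
```

```text
[476.8  58.2 276.3] [-179.4    1.2   79.8] [-0.1 -0.1 -1.3]
0 [nan nan nan]
24 [611.9 -61.7 164.3]
0 [nan nan nan]<stdin>:8: RuntimeWarning: Mean of empty slice.
  ret = um.true_divide(
```

View pics/topcrop2.png

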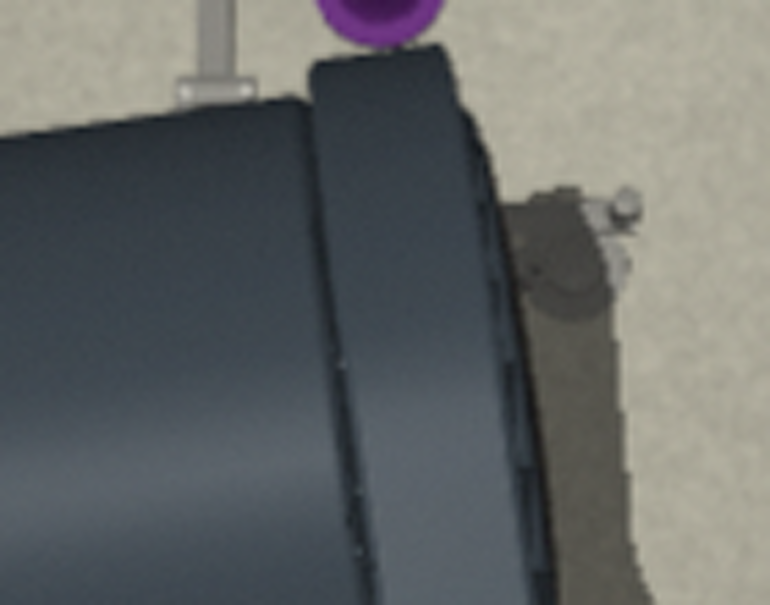

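```bash
python3 - <<'E'
from h import *
plan([648,-60,270],90,6)
c=cap('scene','scene2.png')
im=c['img'][170:300,220:340];cv2.imwrite('pics/scenecrop2.png',cv2.resize(im,None,fx=4.6,fy=4.6,interpolation=cv2.INTER_CUBIC)[:,:,::-1])
E
```

```text
[[0, -14.3, 31.6, 0.9, -1.7], [0, -15.2, 31.1, 0.9, -1.7], [0, -16.1, 30.7, 0.9, -1.7], [0, -17.0, 30.2, 0.9, -1.7], [0, -17.9, 29.6, 0.9, -1.7], [0, -18.8, 29.1, 0.9, -1.7]]
```

View pics/scenecrop2.png

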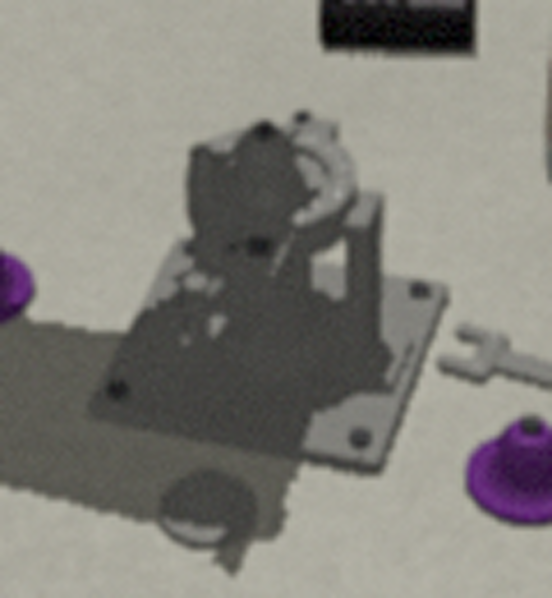

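The scene crop shows the ring closed round the cap, and nothing is disturbed.

{"op": "play_rows", "data": {
  "commands": [
    [[0, -14, 32, 0, -1.7], [0, -15, 31, 0, -1.7], [0, -16, 31, 0, -1.7], [0, -17, 30, 0, -1.7], [0, -18, 30, 0, -1.7], [0, -19, 29, 0, -1.7], [0, 0, 0, 0, 0], [0, 0, 0, 0, 0]]
  ]
}}

```text
clock: 10.3
ee_pos: [0.6516, -0.0637, 0.2617]
eef_rot: [-178.2, 1.0, 90.3]
contact_force: [-0.2, -0.1, 0.0]
opening: 0.0001
```

```bash
python3 - <<'E'
from h import *
np.set_printoptions(precision=1,suppress=True)
c=cap('wrist','wrist3.png');s=c['s'];print(s['ee_pos']*1000,s['eef_rot'],s['q'],s['contact_force'])
D=cloud(c)*1000
for lo,hi,x0,x1,y0,y1 in((150,163,540,590,20,60),(158,172,580,640,-90,-30),(150,163,560,610,60,90)):
    m=(D[...,2]>lo)&(D[...,2]<hi)&(D[...,0]>x0)&(D[...,0]<x1)&(D[...,1]>y0)&(D[...,1]<y1);print(m.sum(),D[m].mean(0),(D[m].min(0)+D[m].max(0))/2)
E
```

```text
[651.6 -63.7 261.7] [-178.2    1.    90.3] [-5.  34.6 35.7 92.7 -1.2 -5.3] [-0.2 -0.1  0. ]
365 [566.1  39.9 156.5] [566.   40.9 155.1]
278 [614.1 -60.  165. ] [614.4 -59.9 162.4]
638 [585.8  72.4 152.9] [585.9  73.3 154.2]
```

View pics/wrist3.png

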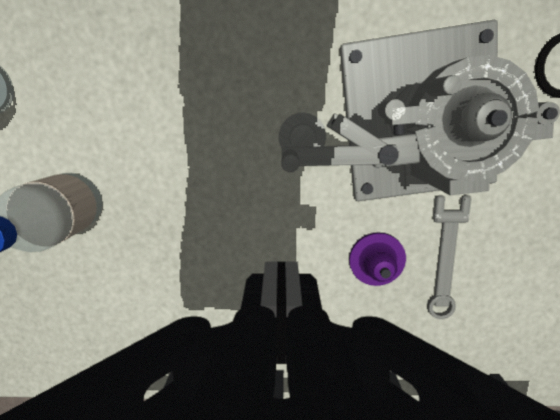

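{"op": "play_rows", "data": {
  "commands": [
    [[0, 4, -2, 30, 0], [0, 0, -2, 40, 0], [0, 0, -1, 35, 0], [0, 0, 0, 8, 0], [0, 0, 0, 0, 0]]
  ]
}}

```text
clock: 10.98
ee_pos: [0.6407, -0.0591, 0.1484]
eef_rot: [-178.4, 1.0, 90.4]
contact_force: [0.0, -1.0, 1.5]
opening: -0.0002
```

{"op": "play_rows", "data": {
  "commands": [
    [[0, 0, -4, 0, 0], [0, 0, -4, 0, 0], [0, 0, -3, 0, 0], [0, -0.8, -4, 0, 3]]
  ]
}}

```text
clock: 11.48
ee_pos: [0.6269, -0.0599, 0.1526]
eef_rot: [-178.8, 1.1, 87.4]
contact_force: [0.8, 0.4, -1.4]
opening: 0.0001
```

{"op": "play_rows", "data": {
  "commands": [
    [[0, -1.2, -6.2, 0, 5], [0, -1.2, -6.2, 0, 5], [0, -1.2, -6.2, 0, 5]]
  ]
}}

```text
clock: 11.85
ee_pos: [0.6082, -0.0612, 0.1541]
eef_rot: [-179.3, 1.4, 71.9]
contact_force: [1.2, -0.8, -0.2]
opening: 0.0
```

{"op": "play_rows", "data": {
  "commands": [
    [[0, -1.2, -6.2, 2.5, 5], [0, -1.2, -6.2, 2.5, 5], [0, -1.2, -6.2, 2.5, 5]]
  ]
}}

```text
clock: 12.22
ee_pos: [0.5902, -0.0579, 0.1487]
eef_rot: [-179.9, 1.4, 56.3]
contact_force: [1.1, -1.0, 1.3]
opening: -0.0001
```

{"op": "play_rows", "data": {
  "commands": [
    [[0, -1, -5, 1, 4], [0, -1, -5, 1, 4]]
  ]
}}

```text
clock: 12.48
ee_pos: [0.5812, -0.0542, 0.1479]
eef_rot: [179.8, 1.4, 48.0]
contact_force: [2.1, -1.4, 2.3]
opening: -0.0003
```

{"op": "play_rows", "data": {
  "commands": [
    [[0, -0.6, -3.1, 0.3, 2.5], [0, -0.6, -3.1, 0.3, 2.5]]
  ]
}}

```text
clock: 12.72
ee_pos: [0.5758, -0.0512, 0.1481]
eef_rot: [179.6, 1.3, 42.8]
contact_force: [0.6, -1.9, -1.2]
opening: -0.0002
```

{"op": "play_rows", "data": {
  "commands": [
    [[0, -0.4, -2, 0.2, 1.6], [0, -0.4, -2, 0.2, 1.6]]
  ]
}}

```text
clock: 12.98
ee_pos: [0.5725, -0.049, 0.1482]
eef_rot: [179.4, 1.3, 39.4]
contact_force: [0.0, -2.3, 0.4]
opening: -0.0002
```

{"op": "play_rows", "data": {
  "commands": [
    [[0, -0.3, -1.6, 0.1, 1.3]]
  ]
}}

```text
clock: 13.1
ee_pos: [0.5711, -0.048, 0.1482]
eef_rot: [179.4, 1.2, 38.0]
contact_force: [0.5, -2.0, 0.5]
opening: 0.0002
```

{"op": "play_rows", "data": {
  "commands": [
    [[0, -0.3, -1.6, 0.1, 1.3]]
  ]
}}

```text
clock: 13.22
ee_pos: [0.5699, -0.0469, 0.1482]
eef_rot: [179.3, 1.2, 36.7]
contact_force: [0.3, -2.8, 2.1]
opening: -0.0001
```

{"op": "play_rows", "data": {
  "commands": [
    [[0, -0.3, -1.6, 0, 1.3]]
  ]
}}

```text
clock: 13.35
ee_pos: [0.5686, -0.0458, 0.1482]
eef_rot: [179.3, 1.2, 35.3]
contact_force: [-0.7, -2.1, 0.1]
opening: 0.0
```

{"op": "play_rows", "data": {
  "commands": [
    [[0, -0.3, -1.6, 0, 1.3]]
  ]
}}

```text
clock: 13.48
ee_pos: [0.5674, -0.0449, 0.1482]
eef_rot: [179.2, 1.2, 33.9]
contact_force: [0.6, -7.2, 0.1]
opening: 0.0001
```

{"op": "play_rows", "data": {
  "commands": [
    [[0, -0.3, -1.6, 0, 1.3]]
  ]
}}

```text
clock: 13.6
ee_pos: [0.5665, -0.0444, 0.1482]
eef_rot: [179.1, 1.2, 32.5]
contact_force: [3.3, -10.3, -1.7]
opening: -0.0
```

{"op": "play_rows", "data": {
  "commands": [
    [[0, -0.3, -1.7, 0, 1]]
  ]
}}

```text
clock: 13.72
ee_pos: [0.566, -0.0442, 0.1484]
eef_rot: [178.9, 1.2, 31.3]
contact_force: [4.3, -11.2, -3.2]
opening: -0.0
```

{"op": "play_rows", "data": {
  "commands": [
    [[0, -0.3, -1.7, 0, 1]]
  ]
}}

```text
clock: 13.85
ee_pos: [0.5655, -0.044, 0.1484]
eef_rot: [178.8, 1.2, 30.2]
contact_force: [6.8, -12.5, -5.0]
opening: 0.0002
```

{"op": "play_rows", "data": {
  "commands": [
    [[0, -0.3, -1.7, 0, 1]]
  ]
}}

```text
clock: 13.98
ee_pos: [0.5651, -0.0441, 0.1484]
eef_rot: [178.6, 1.2, 29.1]
contact_force: [7.6, -14.8, -4.5]
opening: -0.0001
```

```bash
python3 - <<'E'
from h import *
np.set_printoptions(precision=1,suppress=True)
c=cap('wrist','wrist4.png');s=c['s'];print(s['ee_pos']*1000,s['eef_rot'],s['contact_force'],s['moment'])
D=cloud(c)*1000
for lo,hi,x0,x1,y0,y1 in((150,163,540,590,20,60),(156,172,530,580,-50,-5),(150,163,560,610,60,90)):
    m=(D[...,2]>lo)&(D[...,2]<hi)&(D[...,0]>x0)&(D[...,0]<x1)&(D[...,1]>y0)&(D[...,1]<y1);print(m.sum(),D[m].mean(0),(D[m].min(0)+D[m].max(0))/2)
E
```

```text
[565.1 -44.1 148.4] [178.6   1.2  29.1] [  7.6 -14.8  -4.5] [-2.7 -1.6  0.1]
1173 [565.3  40.6 156.8] [565.9  40.8 154.7]
2187 [557.6 -32.5 164.7] [561.  -34.4 164. ]
2462 [584.5  72.7 153.1] [585.3  72.7 154.7]
```

View pics/wrist4.png

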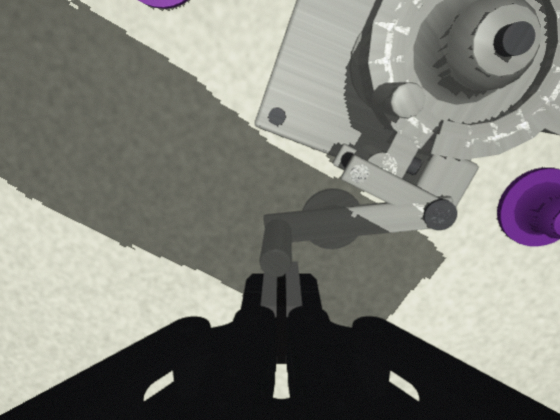

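```bash
python3 - <<'E'
from h import *
np.set_printoptions(precision=1,suppress=True)
c=dict(np.load('last_wrist.npz'))
im=c['img'][70:270,250:480].astype(float);im=np.clip(255*(im/255)**.7,0,255).astype('uint8')
cv2.imwrite('pics/w4c.png',cv2.resize(im,None,fx=3,fy=3,interpolation=cv2.INTER_CUBIC)[:,:,::-1])
D=cloud(c)*1000
for u,v in((440,212),(349,160),(388,163),(405,98),(275,258)):print(u,v,D[v,u])
E
```

```text
440 212 [611.3  12.3 134.1]
349 160 [566.4  11.9 129.3]
388 163 [582.8  18.7 125.4]
405 98 [564.9  40.9 157.4]
275 258 [553.8 -28.1 165.6]
```

View pics/w4c.png

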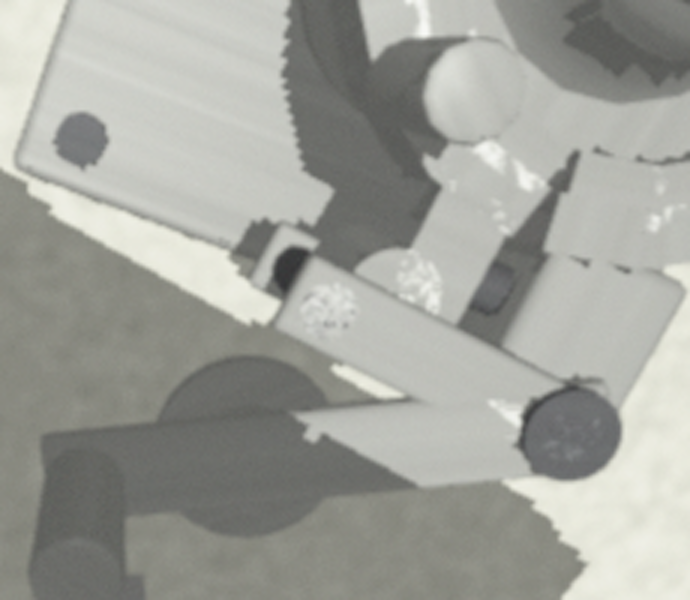

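{"op": "play_rows", "data": {
  "commands": [
    [[0, 0, -1.2, 0, -2]]
  ]
}}

```text
clock: 14.15
ee_pos: [0.5651, -0.0435, 0.1484]
eef_rot: [178.5, 1.2, 31.0]
contact_force: [6.0, -6.4, -3.6]
opening: -0.0002
```

{"op": "play_rows", "data": {
  "commands": [
    [[0, 0, -1.4, 0, -2]]
  ]
}}

```text
clock: 14.28
ee_pos: [0.5652, -0.0431, 0.1484]
eef_rot: [178.4, 1.2, 32.9]
contact_force: [8.0, -8.9, -4.4]
opening: -0.0004
```

{"op": "play_rows", "data": {
  "commands": [
    [[0, 0, -1.5, 0, -2]]
  ]
}}

```text
clock: 14.4
ee_pos: [0.5652, -0.0425, 0.1485]
eef_rot: [178.4, 1.3, 34.9]
contact_force: [8.1, -9.5, -5.1]
opening: 0.0
```

{"op": "play_rows", "data": {
  "commands": [
    [[0, -0.3, -1.7, 0, 0]]
  ]
}}

```text
clock: 14.52
ee_pos: [0.5649, -0.0421, 0.1485]
eef_rot: [178.2, 1.2, 34.9]
contact_force: [7.1, -9.6, -4.3]
opening: 0.0
```

{"op": "play_rows", "data": {
  "commands": [
    [[0, -0.3, -1.7, 0, 0.6]]
  ]
}}

```text
clock: 14.65
ee_pos: [0.5644, -0.0417, 0.1485]
eef_rot: [178.1, 1.2, 34.2]
contact_force: [6.7, -9.5, -4.4]
opening: -0.0001
```

{"op": "play_rows", "data": {
  "commands": [
    [[0, -0.3, -1.7, 0, 0.6]]
  ]
}}

```text
clock: 14.78
ee_pos: [0.5639, -0.0412, 0.1485]
eef_rot: [177.9, 1.2, 33.5]
contact_force: [5.1, -8.7, -3.7]
opening: 0.0002
```

{"op": "play_rows", "data": {
  "commands": [
    [[0, -0.3, -1.7, 0, 0.6]]
  ]
}}

```text
clock: 14.9
ee_pos: [0.5634, -0.0407, 0.1485]
eef_rot: [177.8, 1.1, 32.8]
contact_force: [5.0, -9.7, -2.8]
opening: 0.0003
```

{"op": "play_rows", "data": {
  "commands": [
    [[0, -0.3, -1.8, 0, 0.6], [0, -0.3, -1.8, 0, 0.6], [0, -0.3, -1.8, 0, 0.6]]
  ]
}}

```text
clock: 15.28
ee_pos: [0.5614, -0.0386, 0.1486]
eef_rot: [177.5, 1.0, 30.7]
contact_force: [4.0, -8.4, -2.8]
opening: 0.0
```

{"op": "play_rows", "data": {
  "commands": [
    [[0, -0.3, -1.8, 0, 0.6], [0, -0.3, -1.8, 0, 0.6], [0, -0.3, -1.8, 0, 0.6]]
  ]
}}

```text
clock: 15.65
ee_pos: [0.5592, -0.036, 0.1486]
eef_rot: [177.2, 0.9, 28.6]
contact_force: [2.3, -5.8, -1.6]
opening: -0.0004
```

{"op": "play_rows", "data": {
  "commands": [
    [[0, -0.3, -1.7, 0, 0.9], [0, -0.3, -1.7, 0, 0.9]]
  ]
}}

```text
clock: 15.9
ee_pos: [0.5576, -0.0341, 0.1487]
eef_rot: [177.0, 0.8, 26.6]
contact_force: [2.4, -6.0, -0.4]
opening: -0.0002
```

{"op": "play_rows", "data": {
  "commands": [
    [[0, -0.3, -1.6, 0, 1.2], [0, -0.3, -1.6, 0, 1.2]]
  ]
}}

```text
clock: 16.15
ee_pos: [0.556, -0.032, 0.1487]
eef_rot: [176.9, 0.6, 24.0]
contact_force: [1.4, -2.9, 1.4]
opening: -0.0
```

{"op": "play_rows", "data": {
  "commands": [
    [[0, -0.3, -1.5, 0, 1.2], [0, -0.3, -1.5, 0, 1.2]]
  ]
}}

```text
clock: 16.4
ee_pos: [0.5543, -0.0296, 0.1486]
eef_rot: [176.8, 0.5, 21.5]
contact_force: [0.2, -3.7, 1.1]
opening: -0.0001
```

{"op": "play_rows", "data": {
  "commands": [
    [[0, -0.3, -1.4, 0, 1.1]]
  ]
}}

```text
clock: 16.52
ee_pos: [0.5535, -0.0283, 0.1486]
eef_rot: [176.8, 0.4, 20.3]
contact_force: [0.3, -3.2, 1.1]
opening: 0.0003
```

{"op": "play_rows", "data": {
  "commands": [
    [[0, -0.3, -1.4, 0, 1.1]]
  ]
}}

```text
clock: 16.65
ee_pos: [0.5526, -0.0269, 0.1485]
eef_rot: [176.8, 0.3, 19.1]
contact_force: [0.9, -3.3, 1.7]
opening: -0.0001
```

{"op": "play_rows", "data": {
  "commands": [
    [[0, -0.3, -1.4, 0, 1.1]]
  ]
}}

```text
clock: 16.77
ee_pos: [0.552, -0.0258, 0.1486]
eef_rot: [176.8, 0.2, 17.9]
contact_force: [2.5, -11.3, 1.9]
opening: -0.0
```

{"op": "play_rows", "data": {
  "commands": [
    [[0, -0.3, -1.4, 0, 1.1]]
  ]
}}

```text
clock: 16.9
ee_pos: [0.5517, -0.0257, 0.1488]
eef_rot: [176.6, 0.2, 16.7]
contact_force: [4.4, -16.9, -0.6]
opening: 0.0002
```

{"op": "play_rows", "data": {
  "commands": [
    [[0, -0.3, -1.4, 0, 1.1]]
  ]
}}

```text
clock: 17.02
ee_pos: [0.5515, -0.0258, 0.1488]
eef_rot: [176.4, 0.1, 15.5]
contact_force: [4.2, -15.9, -2.0]
opening: -0.0003
```

{"op": "play_rows", "data": {
  "commands": [
    [[0, -0.3, -1.4, 0, 0.8]]
  ]
}}

```text
clock: 17.15
ee_pos: [0.5513, -0.026, 0.1489]
eef_rot: [176.3, 0.0, 14.6]
contact_force: [5.4, -14.9, -1.4]
opening: 0.0002
```

The lever is firmly on its stop: force jumped to about 16 N with no further motion. I'll back off gently and look.

{"op": "play_rows", "data": {
  "commands": [
    [[0, 0, -0.5, 0, -1], [0, 0, 0, 0, 0], [0, 0, 1.5, 0, 0], [0, 0, 5, 0, 0], [0, 0, 12, 0, 0], [0, 0, 15, -10, 0], [0, 0, 15, -30, 0], [0, 0, 15, -50, 0], [0, 0, 15, -40, 0], [0, 0, 15, 0, 0], [0, 0, 15, 0, 0], [0, 0, 0, 0, 0]]
  ]
}}

```text
clock: 18.65
ee_pos: [0.5788, -0.131, 0.2915]
eef_rot: [176.2, 0.1, 15.3]
contact_force: [1.5, -0.7, 0.4]
opening: -0.0002
```

```bash
python3 - <<'E'
from h import *
np.set_printoptions(precision=1,suppress=True)
c=cap('wrist','wrist5.png');s=c['s'];print(s['ee_pos']*1000,s['eef_rot'],s['contact_force'],s['moment'])
D=cloud(c)*1000
for lo,hi,x0,x1,y0,y1 in((150,163,540,590,20,60),(156,172,520,580,-50,10),(150,163,560,610,60,90)):
    m=(D[...,2]>lo)&(D[...,2]<hi)&(D[...,0]>x0)&(D[...,0]<x1)&(D[...,1]>y0)&(D[...,1]<y1);print(m.sum(),D[m].mean(0),(D[m].min(0)+D[m].max(0))/2)
E
```

```text
[ 578.8 -131.   291.5] [176.2   0.1  15.3] [ 1.5 -0.7  0.4] [0.1 0.  0. ]<stdin>:6: RuntimeWarning: Mean of empty slice.
  ret = um.true_divide(
Traceback (most recent call last):
ValueError: zero-size array to reduction operation minimum which has no identity
```

View pics/wrist5.png

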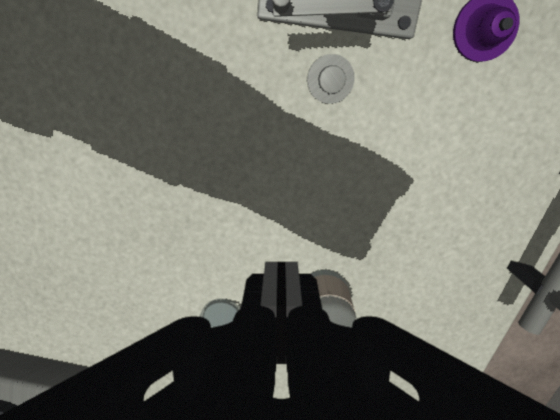

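```bash
python3 - <<'E'
from h import *
np.set_printoptions(precision=1,suppress=True)
c=cap('top','top5.png')
im=c['img'][160:270,205:345];cv2.imwrite('pics/topcrop5.png',cv2.resize(im,None,fx=5.5,fy=5.5,interpolation=cv2.INTER_CUBIC)[:,:,::-1])
c=cap('scene','scene5.png')
im=c['img'][170:300,220:340];cv2.imwrite('pics/scenecrop5.png',cv2.resize(im,None,fx=4.6,fy=4.6,interpolation=cv2.INTER_CUBIC)[:,:,::-1])
E
```

```text
(no output)
```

View pics/topcrop5.png

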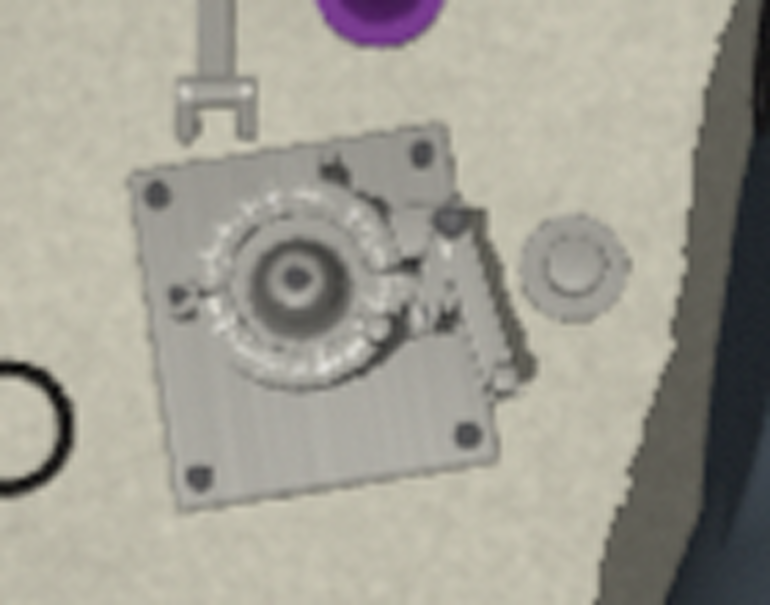

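View pics/scenecrop5.png

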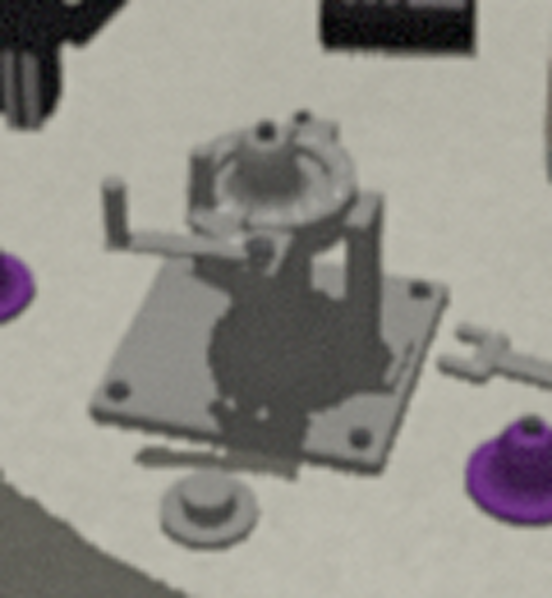

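```bash
python3 - <<'E'
from h import *
np.set_printoptions(precision=1,suppress=True)
for n in('top','scene'):
    c=dict(np.load(f'last_{n}.npz'));D=cloud(c)*1000
    for lo,hi,x0,x1,y0,y1 in((152,163,545,590,20,60),(160,172,520,580,-50,10),(152,163,560,610,60,90)):
        m=(D[...,2]>lo)&(D[...,2]<hi)&(D[...,0]>x0)&(D[...,0]<x1)&(D[...,1]>y0)&(D[...,1]<y1);print(n,m.sum(),D[m].mean(0) if m.any() else '')
c=dict(np.load('last_top.npz'));f=lambda p:[[205+(x+.5)/5.5-.5,160+(y+.5)/5.5-.5] for x,y in p]
print(atz(c,f([(449,219)]),.132)*1000,atz(c,f([(504,374)]),.166)*1000,atz(c,f([(297,276)]),.157)*1000,)
E
```

```text
top 24 [564.2  39.  156.7]
top 24 [542.6 -11.8 165.1]
top 19 [582.8  70.7 155.5]
scene 25 [570.7  36.8 156.4]
scene 24 [548.7 -13.4 164.8]
scene 20 [590.   69.7 155.3]
[[611.7   9.8 132. ]] [[544.5 -11.2 166. ]] [[585.5  71.2 157. ]]
```

```bash
python3 - <<'E'
from h import *
a=cv2.imread('pics/top0.png');b=cv2.imread('pics/top5.png');cv2.imwrite('pics/cmp.png',np.vstack([a[60:300,100:480],b[60:300,100:480]]))
s=manip.get_state();print(s['clock'],s['contact_force'],s['qd'])
E
```

```text
18.8 [0.52371012 0.45725845 0.72733046] [ 0.51931417 -0.2582443  -0.02319469  0.09769525 -0.06341164  0.02759784]
```

View pics/cmp.png

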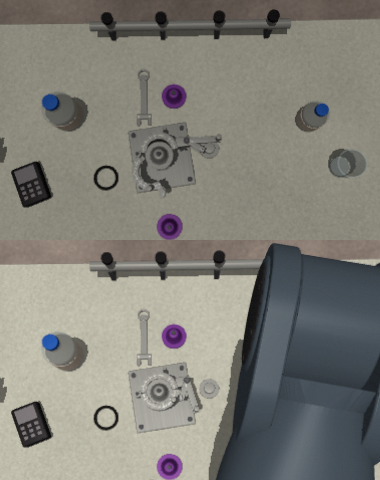

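The bystanders in view have not moved. The lever sits at its stop, the cap is centred and the robot is clear, so I'm handing in.

```bash
python3 -c "
from plant import manip
print(manip.job_done())"
```

```text
the job is handed in; nothing more can be done
None
```

The ring is shut round the cap and the latch is home over the nose; I handed the job in at about 19 s of the 54 s allowed.

**Ring:** I pushed the grip post with shut fingers on an arc about the hinge. At the sprung pin the force rose to about 15 N along the push, roughly 19.5 N in all with the vertical part, and I backed off.

**Latch:** I swept the lever onto the nose. It stuck at about 17 N because I had turned the tool too far. After I squared it, the lever moved on at about 11 N, went over centre and stopped firmly at 16–17 N.

**Last checks:**
- **Latch:** after I let go, the top camera put the lever at about -162.4°, against an estimated home of -163.4°. That estimate is good only to about 2°, so the firm stop is the real evidence that it is home.
- **Cap:** it stands about 1–3 mm from the port's axis by the top camera. I judged that it is flat by eye and from its height only.
- **Camera agreement:** the top and scene cameras differed by up to 7 mm in absolute position, more than the stated 2 mm. I relied on the top and wrist views and on touch.
- **Bystanders:** the gasket, spanner, spare cap, larger bottle and meter were unmoved in the last top view. The arm hid the beaker and smaller bottle there, but the tool passed near them only at about 0.29 m height.
- **Misstep:** my first transfer move turned the wrong way because of a sign error and ended about 0.4 m off to the side. It stayed high and touched nothing.

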